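Send the bead tins down the rail and start the turn timer

TASK

Get the next round ready: stand every small bead tin upright on the floor of the white sliding tray while the tray is at its loading station, then push the tray along its rail until it clicks into the next station, and swing the yellow stop bar fully across the rail behind it. Last of all, turn the knob of the turn timer clockwise to the green mark, bearing down on it so that the timer stays square on its cork mat and does not spin round with the knob. Leave the dice cup, the big bead jar, the bell and the dice where they are.

Things in the scene. Friction and masses are not known exactly. Their poses are not given: they have to be found in the camera images.
- rail_unit: Fixed wooden base board 235 x 370 mm, 6 mm thick, with two low aluminium rails (tops at 12 mm) that run along its y axis. Origin: on the ledge, midway between the two stations. The loading station (white stripe on the near margin) centres the tray at y = -85 mm, the next station (blue stripe) at y = +85 mm of this frame. The board spans x -105 to +130 mm, y -173 to +197 mm.
- carrier_floor (a point): Centre of the floor (upper side, 19 mm above the ledge) of the sliding tray; axes as the rail unit's. Inside the tray measures 135 mm (x) by 104 mm (y), walls 5 mm thick and rising 12 mm above the floor (31 mm above the ledge), except the blue push plate at its -y end, which rises 31 mm above the floor (50 mm above the ledge). Outside 145 x 114 mm.
- push_plate (a point): Middle of the outer face of the tray's blue push plate (145 mm wide in x; from 13 to 50 mm above the ledge), at the -y end. Push it towards the rail unit's +y. This point is 38 mm above the ledge.
- carrier (a joint): Travel of the tray along the rail in m: 0 at the loading station, 0.170 at the next station; grows towards the rail unit's +y; ends of travel -0.004 and 0.205. A sprung ball clicks the tray in at 0 and 0.170 and centres it when it is within about 4 mm; it takes about 5 to 6 N to push it out of or into a station, about 1 N between.
- stop_bar (a joint): Angle of the yellow stop bar in rad about its upright pivot, growing clockwise seen from above: 0 = lying along the rail unit's -y, beyond the tray (on the far side from the robot); 1.571 (its stop) = straight across the rail, pointing to the rail unit's -x, in the gap between the stations. Stays where it is left; turns with about 0.12 N m. It can swing only when the tray has left the loading station, because the tray is in its way.
- bar_pivot (a point): Pivot axis of the stop bar, at mid height of the bar (30 mm above the ledge); at x = +100 mm, y = 0 of the rail unit. The bar is 22 mm wide and 22 mm tall (19 to 41 mm above the ledge), and 215 mm long from pivot to free end.
- bar_end (a point): Middle of the free end face of the stop bar, 30 mm above the ledge, 215 mm from the pivot. Push the bar's side near this end.
- timer_mat: Fixed square cork mat 130 x 130 mm, 3 mm thick; origin under its centre. The timer starts in the middle of it, square to it.
- timer: Loose white turn timer, housing 88 x 88 mm, top 44 mm above the ledge when on its mat, 0.44 kg, standing on one round rubber foot of 34 mm radius. Origin: centre of its underside. Its front (a dark strip) faces its -x. Around the knob are 12 small ticks 30 degrees apart; the tick at the front is zero, the fifth, large and green, is the mark to set: a third of a turn clockwise from the front.
- timer_knob (a joint): Angle of the timer's knob relative to its housing in rad, growing clockwise seen from above; 0 = white pointer line to the front (the timer's -x); the green mark is at 2.094; end of travel 4.7. The knob stays where it is left; it is stiff (0.14 N m), so that without downward push the light timer spins along with it; 10 to 15 N of push throughout the turn holds it still.
- knob_grip (a point): On the knob's axis, 62 mm above the ledge. The knob has a grip bar 46 mm long, 14 mm thick and 24 mm tall (50 to 74 mm above the ledge) on a round disc of 31 mm radius (top at 50 mm) that turns with it and can be pressed down on. At joint 0 the bar lies along the timer's x axis.
- dice_cup: Bystander: open orange cup, 74 mm across, 85 mm tall, loose; origin under its centre. Leave alone.
- bead_tin: Bystander: big metal bead jar with a screw lid, 84 mm across, 100 mm tall, loose; origin under its centre. Leave alone.
- bell: Bystander: small aluminium bell on a dark wooden disc of 80 mm, about 55 mm tall with its spring lever, loose; origin under its centre. Leave alone.
- die_1: Bystander: red die, 18 mm, loose; origin under its centre. Leave alone.
- die_2: Bystander: white die, 18 mm, loose; origin under its centre. Leave alone.
- tin_1: Small closed bead tin with a red lid: upright cylinder 40 mm across, 34 mm tall, about 80 g, loose. Origin: centre of its underside; z up. Between two and four of these tins are present.
- tin_2: Small closed bead tin with a blue lid: upright cylinder 40 mm across, 34 mm tall, about 80 g, loose. Origin: centre of its underside; z up. Between two and four of these tins are present.
- tin_3: Small closed bead tin with a green lid: upright cylinder 40 mm across, 34 mm tall, about 80 g, loose. Origin: centre of its underside; z up. Between two and four of these tins are present.
- tin_4: Small closed bead tin with a yellow lid: upright cylinder 40 mm across, 34 mm tall, about 80 g, loose. Origin: centre of its underside; z up. Between two and four of these tins are present.
There are look-alikes about, which are no part of the job. What is shaped like the timer but blue is not meant.

How it is judged (in metres and radians):
On the way, in this order (a step that is already met when the one before it is completed fails the run):
1. every tin stands upright on the tray floor while the tray is at the loading station (x of tin_1 in the frame of carrier_floor between -0.053 and 0.053 m and y of tin_1 in the frame of carrier_floor between -0.038 and 0.038 m and z of tin_1 in the frame of carrier_floor between -0.004 and 0.01 m and angle between each of tin_1, tin_2, tin_3, tin_4's own z axis and vertical below 0.2 rad and x of tin_2 in the frame of carrier_floor between -0.053 and 0.053 m and y of tin_2 in the frame of carrier_floor between -0.038 and 0.038 m and z of tin_2 in the frame of carrier_floor between -0.004 and 0.01 m and x of tin_3 in the frame of carrier_floor between -0.053 and 0.053 m and y of tin_3 in the frame of carrier_floor between -0.038 and 0.038 m and z of tin_3 in the frame of carrier_floor between -0.004 and 0.01 m and x of tin_4 in the frame of carrier_floor between -0.053 and 0.053 m and y of tin_4 in the frame of carrier_floor between -0.038 and 0.038 m and z of tin_4 in the frame of carrier_floor between -0.004 and 0.01 m and value of joint carrier below 0.012 m), for 0.2 s.
2. the tray has clicked into the next station (value of joint carrier between 0.165 and 0.175 m), for 0.2 s.
3. the stop bar is swung across the rail behind the tray (all of step 2 and value of joint stop_bar above 1.42 rad), for 0.2 s.
4. the timer's knob is at the green mark, the timer still square on its mat (value of joint timer_knob between 1.954 and 2.234 rad and angle between the x axis of timer and the x axis of timer_mat, either way round below 0.25 rad and horizontal distance between timer and timer_mat below 0.02 m and angle between timer's own z axis and vertical below 0.1 rad), for 0.2 s.
At the end, for the whole second after the job is handed in: Every tin present stands upright on the tray floor; tray at the next station (5 mm); stop bar across the rail (within 0.15 rad of its stop); knob on the green mark (0.14 rad); timer mid-mat within 20 mm and square within 0.25 rad; all at rest (all of step 3 and all of step 4 and x of tin_1 in the frame of carrier_floor between -0.053 and 0.053 m and y of tin_1 in the frame of carrier_floor between -0.038 and 0.038 m and z of tin_1 in the frame of carrier_floor between -0.004 and 0.01 m and angle between each of tin_1, tin_2, tin_3, tin_4's own z axis and vertical below 0.2 rad and x of tin_2 in the frame of carrier_floor between -0.053 and 0.053 m and y of tin_2 in the frame of carrier_floor between -0.038 and 0.038 m and z of tin_2 in the frame of carrier_floor between -0.004 and 0.01 m and x of tin_3 in the frame of carrier_floor between -0.053 and 0.053 m and y of tin_3 in the frame of carrier_floor between -0.038 and 0.038 m and z of tin_3 in the frame of carrier_floor between -0.004 and 0.01 m and x of tin_4 in the frame of carrier_floor between -0.053 and 0.053 m and y of tin_4 in the frame of carrier_floor between -0.038 and 0.038 m and z of tin_4 in the frame of carrier_floor between -0.004 and 0.01 m and linear speed of each of tin_1, tin_2, tin_3, tin_4, timer below 0.03 m/s and velocity of joint carrier below 0.02 m/s); the robot touches nothing.
It fails at once if the timer spins round on its mat by more than 0.6 rad (angle between the x axis of timer and the x axis of timer_mat, either way round above 0.6 rad).
It fails at once if the dice cup, the big bead jar, the bell or a die is moved by more than 30 mm (distance of any of dice_cup, bead_tin, bell, die_1, die_2 from where it was at the start of the episode above 0.03 m).
Of tin_1, tin_2, tin_3, tin_4 only 2 to 4 are there at a start; the rules pass over those that are not, and their reading is None.
At some moment in a run one of tin_1, tin_2, tin_3, tin_4 may be knocked a few centimetres aside while the robot is not near it.
Once in a run the grip may slacken for a moment while it holds something.
It also fails if it takes over 210 s, if anything falls off the work surface, if the arm or the gripper's body presses on something with over 40 N, if the wrist force passes 120 N, or if a joint passes its speed limit or range.

ROBOT

A 6-joint arm with a two-finger parallel gripper is mounted at the origin on the work surface. World frame = base frame: x ahead of the robot, y to its left, z up, the work surface at z = 0. Lengths are in mm, angles in rad, forces in N, time in s.
With the tool pointing down it reaches from about 300 to 775 mm from the base axis. Payload 14.6 kg.
Tool frame: the origin (TCP) lies on the centre line of the jaws, within the pads' length; the fingertips stand 19 mm ahead of it and the grasp point (between the pads) is the TCP; z points along the fingers, y is the direction in which the jaws open and shut (so a half turn about z gives the same grasp; the last joint's range is limited). The gripper opens to 94 mm and grips with 3 to 60 N. Pads are 16 mm wide; open, the fingers measure 119 mm over their backs; the gripper's body (75 mm by 177 mm) begins 78 mm behind the grasp point.
Start: joints at [-1.318, 0.3, 1.521, -0, 1.321, -0.067], TCP at [172.9, -522.106, 224.446] pointing down, gripper open.
Joint ranges: [-3.03, 3.03], [-0.79, 2.21], [0.23, 2.52], [-1.04, 4.18], [0, 3.07], [-2.55, 2.55]. Speed limits (rad/s): [2.22, 2.22, 2.57, 3.14, 3.14, 3.14].

INTERFACE

Orientations are given as [roll, pitch, yaw] about the fixed x, y, z axes, in that order (R = Rz(yaw) Ry(pitch) Rx(roll)).
In Python, from cell import status, eyes, ticket, spotter gives the robot as it stands.
- The arm moves only by the shell command python3 -m handwheel 'ROWS' [FORCE]. ROWS is JSON, one flat list of numbers, 5 for each row, row after row: the shift along the tool's x, y, z in mm, then the turn about the tool's z in rad, then the finger opening in mm, from 0 to 94. In form: [x, y, z, yaw, claw, x, y, z, yaw, claw, ...]. A call has 1 to 8 rows; each row is the pose to reach, as a shift and turn from the pose commanded when the call began, along the tool's axes at that moment; what a row does not reach only later rows make up. A row lasts 1/8 s, in which the tool goes at most 62.5 mm and 10.7 degrees, less where a joint would pass 70% of its speed; a pose out of reach is approached as far as the arm can. A call with a gripper value outside its range is refused whole. The fingers move at their own pace and stop on an object; FORCE is the grip in N (left out, the last holds). Time passes only in rows, so rows that repeat a pose let the fingers close. It gives the time, the measured TCP pose, the force and the opening at its end, in the units of the state.
- status.get_obs(): the state, without advancing time (a new reading comes with each control period).
- eyes.snapshot(name): name is "side" or "top" or "wrist"; returns (picture, depth): 384x512x3 uint8, blue, green, red; 384x512 float32, mm along the optical axis (not along the pixel's ray), 0 where there is no reading.
- eyes.get_calibration(name): a dict with "camera_matrix" (3x3 intrinsics, pixels), "world_to_cam" (4x4, takes a point from world to camera coordinates). Camera axes: x right, y down, z forward; pixel columns grow to the right and rows downward; lengths in mm; the calibration is good to about 2 mm. A picture is of the moment at which its call begins: read the wrist's pose just before it. get_calibration takes no time and is no camera call; for the wrist camera it gives the pose at the moment of the call.
- ticket.job_done(): hands the job in, once; it reports no verdict.
Trained networks look in the newest picture that a camera, given by its name, has taken for a name from the list of things; names that differ only in an ending like _2 or _b are one class to them, and where a whole thing is asked for, a point or a joint stands for the part that bears it (a point fixed in the world has none). Each returns a list of dicts, best first, with "confidence" (0 to 1); they miss things now and then, are a little off and sometimes report something else, mostly with a low value. They report only what shows in the picture. A call takes as long as a camera call. They do not tell look-alikes from the thing itself.
- spotter.boxes_of(target, camera): "xy" ([column, row] in pixels, amid what is visible of it).
- spotter.trace(target, camera): "pixels" (384x512 bool, what is visible of it) and "xy" ([column, row] in pixels, amid what is visible of it).
- spotter.pinpoint(target, camera): "xy" ([column, row] in pixels: a listed point, or the origin of a listed thing).
The state is a dict: "time": time; "qpos": joint angles; "dq": joint speeds; "joint_torque": joint torques, N m; "tool_pos": TCP position; "tcp_rot": TCP orientation; "ft_force": force on the tool from outside, world axes, zero at the start; "wrist_torque": the same for the moment, N m; "opening": finger opening in mm.
Only numpy, scipy, OpenCV 4.12 (cv2) and the standard library are available. Lean on these libraries where they do the work, as an engineer would, in place of code of your own. Each camera call takes 0.05 s, during which the arm holds its last target.

## Working session

There is one attempt and no reset: what is moved stays moved. The work goes in short steps, Python scripts to look and compute and a shell command to move; the robot and the scene stay as the last step left them, time stands still between calls to the robot, and variables do not carry over. Pictures are saved under pics/ and viewed, and the job is handed in when it is done.

```bash
ls; mkdir -p pics
cat > h.py <<'E'
import numpy as np, cv2
from cell import status, eyes, ticket, spotter
def pt(cam,xy,z=None,depth=None,cal=None):
    c=cal or eyes.get_calibration(cam); K=np.array(c["camera_matrix"]); T=np.array(c["world_to_cam"])
    Ti=np.linalg.inv(T); d=np.linalg.inv(K)@np.array([xy[0],xy[1],1.])
    if depth is not None: return (Ti@np.append(d*depth,1))[:3]
    o=Ti[:3,3]; r=Ti[:3,:3]@d
    return o+r*(z-o[2])/r[2]
E
python3 - <<'E'
from h import *
print(status.get_obs())
for c in ["side","top","wrist"]:
    p,d=eyes.snapshot(c); cv2.imwrite(f"pics/{c}0.png",p)
    print(c,np.round(np.linalg.inv(eyes.get_calibration(c)["world_to_cam"]),3).tolist())
E
```

```text
pics
{'time': 0.0, 'qpos': array([-1.31761077e+00,  3.00439882e-01,  1.52157646e+00,  4.34749959e-06,
        1.32067281e+00, -6.66257084e-02]), 'dq': array([-0.0001719 , -0.00034403,  0.00040215,  0.00062448, -0.00028347,
       -0.00029469]), 'joint_torque': array([ 1.75725083e-03, -5.31804657e+01, -3.52733374e+01,  7.09113339e-02,
        2.44113745e-02, -1.14838417e-04]), 'tool_pos': array([ 172.83950088, -521.89155059,  223.90539256]), 'tcp_rot': array([-3.14049888e+00, -7.72021168e-05,  3.19810148e-01]), 'ft_force': array([ 0.23427618, -0.06682455,  0.06224935]), 'wrist_torque': array([-0.02167822,  0.05177975, -0.0478743 ]), 'opening': 93.9779962037305}
side [[-0.892, -0.305, 0.333, 165.773], [-0.452, 0.611, -0.65, 646.959], [-0.005, -0.73, -0.683, 770.55], [0.0, 0.0, 0.0, 1.0]]
top [[-0.042, -0.977, 0.209, 228.532], [-0.999, 0.041, -0.008, -9.462], [-0.001, -0.209, -0.978, 1493.853], [0.0, 0.0, 0.0, 1.0]]
wrist [[0.315, -0.915, -0.252, 246.073], [-0.949, -0.304, -0.082, -497.735], [-0.002, 0.265, -0.964, 384.955], [0.0, 0.0, 0.0, 1.0]]
```

View pics/side0.png

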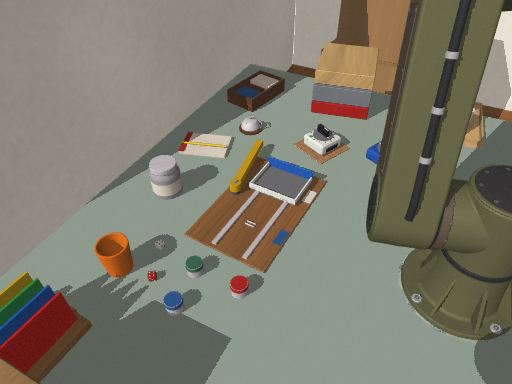

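View pics/top0.png

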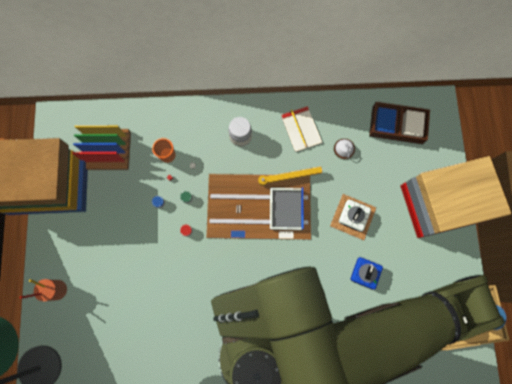

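View pics/wrist0.png

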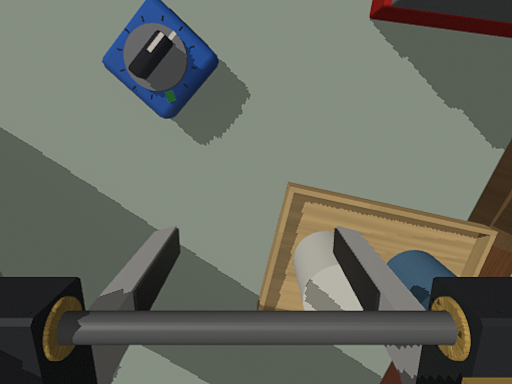

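Three tins (red, blue, green) left of the rail board; white timer right of it; blue look-alike timer nearby. Measuring.

Run:
```python
from h import *
P={}
for c in ["top","side"]:
    p,d=eyes.snapshot(c); P[c]=(p,d)
    for n,z in [("rail_unit",0),("carrier_floor",19),("push_plate",38),("bar_pivot",30),("bar_end",30),("timer_mat",0),("timer",3),("knob_grip",62),("tin_1",0),("dice_cup",0),("bead_tin",0),("bell",0),("die_1",0),("tin_4",0)]:
        for r in spotter.pinpoint(n,c)[:5]:
            print(c,n,round(r["confidence"],2),np.round(r["xy"],1),np.round(pt(c,r["xy"],z)[:2],1))
    hsv=cv2.cvtColor(p,cv2.COLOR_BGR2HSV)
    for r in spotter.trace("tin_1",c)[:5]:
        m=r["pixels"]; print("trace",c,round(r["confidence"],2),m.sum(),np.round(r["xy"],1),np.round(pt(c,r["xy"],17)[:2],1),p[m].mean(0).round())
```

```text
top rail_unit 0.89 [265.1 209.1] [501.2 -54.5]
top carrier_floor 0.81 [285.9 209.4] [ 493.6 -127.6]
top carrier_floor 0.42 [353.5 213.1] [ 470.2 -365.8]
top push_plate 0.55 [303.2 208.4] [ 491.2 -186.8]
top bar_pivot 0.85 [257.7 178.6] [607.6 -32.4]
top bar_end 0.76 [321.4 166.1] [ 644.2 -263.3]
top bar_end 0.36 [165.  156.1] [705.6 298.9]
top timer_mat 0.63 [352.6 215.5] [ 464.8 -366.4]
top timer 0.66 [365.2 277.5] [ 245.4 -389.7]
top timer 0.55 [353.4 214.4] [ 468.1 -368.9]
top knob_grip 0.67 [367.9 271.4] [ 264.3 -385.6]
top knob_grip 0.56 [353.6 214.8] [ 457.2 -355.2]
top tin_1 0.66 [161.2 202.5] [541.2 318.4]
top tin_1 0.65 [189.6 226.3] [450.4 217. ]
top tin_1 0.63 [188.8 198.1] [553.2 218.9]
top tin_1 0.61 [357.5 212.7] [ 474.2 -384.8]
top dice_cup 0.77 [165.1 156.1] [715.4 304.8]
top bead_tin 0.7 [239.5 135.8] [782.8  27.8]
top bell 0.93 [344.8 147.6] [ 720.1 -360.5]
top die_1 0.54 [193.  167.5] [667.3 202.4]
top die_1 0.52 [171.2 176.2] [637.7 282.4]
top die_1 0.37 [321.3 168. ] [ 645.5 -267.6]
top tin_4 0.66 [161.2 202.5] [541.2 318.4]
top tin_4 0.65 [189.6 226.3] [450.4 21
[... 914 characters left out ...]
 [551.8 230.5]
side tin_1 0.75 [237.4 294.1] [435.  239.1]
side tin_1 0.66 [176.4 306.1] [539.3 325. ]
side dice_cup 0.68 [117.9 264.7] [729.6 297.2]
side bead_tin 0.76 [169.3 188.4] [781.5  23. ]
side bell 0.66 [247.3 128.4] [ 724.3 -345.9]
side die_1 0.69 [264.9 204.9] [504.9 -40.2]
side die_1 0.62 [158.2 245.4] [679.9 206.6]
side die_1 0.56 [154.8 278.8] [625.7 289.6]
side tin_4 0.85 [195.8 271.7] [551.8 230.5]
side tin_4 0.75 [237.4 294.1] [435.  239.1]
side tin_4 0.66 [176.4 306.1] [539.3 325. ]
trace side 0.97 392 [172.2 305.4] [540.1 334.8] [129.  94.  69.]
trace side 0.87 328 [194.8 264.3] [557.  223.3] [ 94. 108.  82.]
trace side 0.84 352 [238.5 289.5] [432.6 236.9] [ 66.  69. 157.]
```

```bash
python3 -m handwheel '[264,-309,-60,-0.32,94, 264,-309,-60,-0.32,94, 264,-309,-60,-0.32,94, 264,-309,-60,-0.32,94, 264,-309,-60,-0.32,94, 264,-309,-60,-0.32,94, 264,-309,-60,-0.32,94,264,-309,-60,-0.32,94]'; python3 -c "
from h import *
print(status.get_obs()['tcp_rot'],status.get_obs()['tool_pos'])
for c in ['side','top','wrist']:
    p,d=eyes.snapshot(c); cv2.imwrite(f'pics/{c}1.png',p)
"
```

```text
time: 2.75
tool_pos: [327.0, -144.3, 285.0]
tcp_rot: [3.14, -0.001, 0.643]
ft_force: [0.7, 0.1, -0.5]
opening: 94.0
[ 3.14038013e+00 -6.46638299e-04  6.43459050e-01] [ 326.96603919 -144.31351137  284.99777759]
```

View pics.

View pics/top1.png

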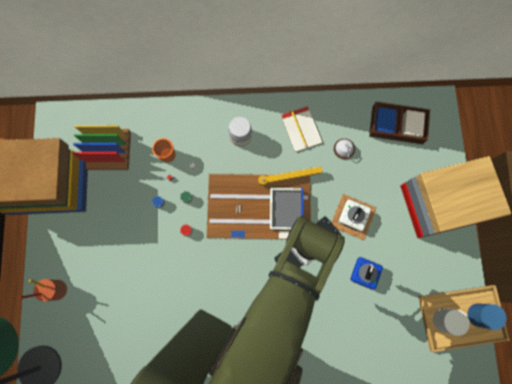

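View pics/wrist1.png

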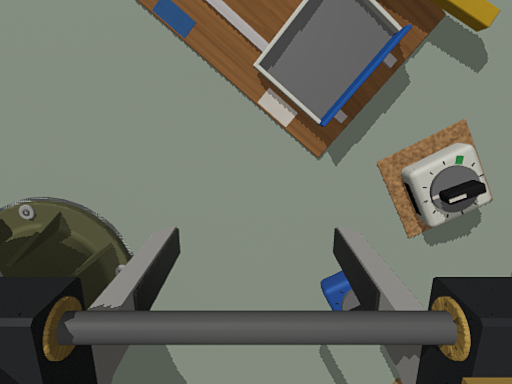

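View pics/side1.png

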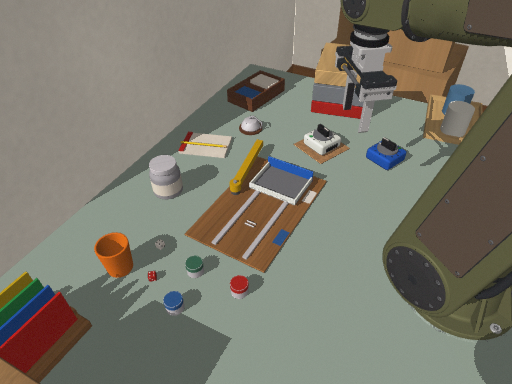

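Three tins only; tray, timer visible in the wrist picture. Measure those from the wrist.

```bash
python3 - <<'E'
from h import *
c="wrist"; cal=eyes.get_calibration(c); p,d=eyes.snapshot(c)
for n,z in [("carrier_floor",19),("push_plate",38),("timer_mat",0),("timer",3),("knob_grip",62)]:
    for r in spotter.pinpoint(n,c)[:3]:
        print(n,round(r["confidence"],2),np.round(r["xy"],1),np.round(pt(c,r["xy"],z,cal=cal)[:2],1))
# tray white corners by hand: push plate top ends
for xy,z in [((410,27),50),((322,123),50),((256,66),31),((320,156),6),((443,12),6),((145,5),6),((295,95),6),((262,107),6)]:
    print(xy,np.round(pt(c,xy,z,cal=cal)[:2],1), np.round(pt(c,xy,depth=float(d[xy[1],xy[0]]),cal=cal),1))
for xy in [(320,60),(460,180),(300,180)]: print(xy,np.round(pt(c,xy,depth=float(d[xy[1],xy[0]]),cal=cal),1))
E
python3 -m handwheel '[270,-220,-20,0.64,94, 270,-220,-20,0.64,94, 270,-220,-20,0.64,94, 270,-220,-20,0.64,94, 270,-220,-20,0.64,94, 270,-220,-20,0.64,94, 270,-220,-20,0.64,94,270,-220,-20,0.64,94]'
python3 -c "
from h import *
c='wrist'; cal=eyes.get_calibration(c); p,d=eyes.snapshot(c);cv2.imwrite('pics/wrist2.png',p)
for r in spotter.pinpoint('tin_1',c): print(round(r['confidence'],2),np.round(r['xy'],1),np.round(pt(c,r['xy'],0,cal=cal)[:2],1))
for r in spotter.trace('tin_1',c): print(round(r['confidence'],2),np.round(r['xy'],1),r['pixels'].sum(),np.round(pt(c,r['xy'],20,cal=cal)[:2],1))
"
```

```text
carrier_floor 0.67 [323.1  50.4] [ 494.  -124.3]
push_plate 0.65 [362.9  80.6] [ 492.1 -183.6]
push_plate 0.16 [437.1 180.7] [ 457.4 -344.9]
timer 0.97 [433.8 182.7] [ 458.5 -364.3]
timer 0.69 [355.4 285.4] [ 267.1 -384. ]
knob_grip 0.75 [367.7 307.7] [ 267.2 -382.9]
knob_grip 0.65 [458.1 190.3] [ 460.3 -360.3]
(410, 27) [ 563.5 -185.7] [ 563.3 -185.6   50.5]
(322, 123) [ 422.9 -173.8] [ 422.9 -173.8   49.6]
(256, 66) [428.7 -69.3] [428.7 -69.3  31.1]
(320, 156) [ 390.7 -208.4] [ 3.907e+02 -2.099e+02 -1.000e-01]
(443, 12) [ 619.6 -216.2] [ 618.9 -215.9    7.3]
(145, 5) [405.6  84.5] [405.5  84.    7.1]
(295, 95) [ 433.2 -130.1] [ 432.  -129.3   18. ]
(262, 107) [ 395.  -104.3] [ 394.9 -104.3    8.1]
(320, 60) [ 483.1 -128.3   19.3]
(460, 180) [ 473.2 -359.5   51.5]
(300, 180) [ 347.  -208.7    1.2]
time: 4.2
tool_pos: [411.7, 193.2, 303.9]
tcp_rot: [3.141, 0.001, 0.002]
ft_force: [-0.6, 0.5, 0.9]
opening: 93.8
0.88 [156.9  67.9] [542.9 330.1]
0.72 [232.4  61.6] [551.1 226.4]
0.6 [230.6 146.3] [436.3 231.1]
0.78 [233.7 148.1] 781 [436.1 225.2]
0.72 [230.4  59.2] 995 [551.4 227.6]
0.65 [154.1  69.9] 1106 [538.1 328.1]
```

View pics/wrist2.png

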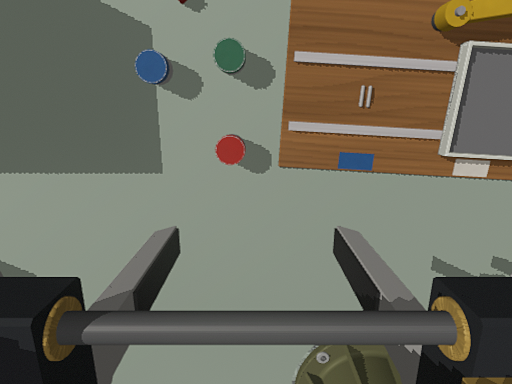

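Run:
```python
from h import *
c="wrist"; cal=eyes.get_calibration(c); p,d=eyes.snapshot(c)
hsv=cv2.cvtColor(p,cv2.COLOR_BGR2HSV)
for n,(x,y) in dict(blue=(152,66),green=(229,55),red=(230,150)).items():
    win=np.zeros(d.shape,bool); win[max(y-22,0):y+22,x-22:x+22]=1
    h0=int(hsv[y,x,0]); dh=np.abs(hsv[...,0].astype(int)-h0); dh=np.minimum(dh,180-dh)
    m=(win&(dh<12)&(hsv[...,1]>110)).astype(np.uint8)
    cs=max(cv2.findContours(m,0,2)[0],key=cv2.contourArea); e=cv2.fitEllipse(cs)
    print(n,np.round(e[0],1),np.round(e[1],1),np.round(pt(c,e[0],34,cal=cal)[:2],1),'depth z',np.round(pt(c,(x,y),depth=float(d[y,x]),cal=cal),1))
for a,b,z in [((295,53),(462,62),12),((289,123),(442,129),12),((280,167),(512,181),6)]:
    A=pt(c,a,z,cal=cal);B=pt(c,b,z,cal=cal); v=A-B; print(A[:2].round(1),B[:2].round(1),'yaw',-np.arctan2(v[0],v[1]))
```

```text
blue [148.3  66.3] [27.6 31.3] [541.3 328.5] depth z [541.6 323.6  34.6]
green [226.6  54.4] [27.2 28.2] [555.3 228.6] depth z [554.5 225.6  34.1]
red [228.4 149.5] [27.2 28.5] [436.  229.2] depth z [435.4 227.   34.8]
[560.3 140.2] [549.1 -82.2] yaw -0.05018696499739831
[470.1 145.6] [461.8 -69.2] yaw -0.038646073504663474
[406.9 156.5] [ 385.8 -188.3] yaw -0.06125952904928766
```

```bash
python3 -m handwheel '[24,-35,50,0,75, 24,-35,110,0,75, 24,-35,170,0,75, 24,-35,215,0,75, 24,-35,245,0,75, 24,-35,265,0,75, 24,-35,278,0,75, 24,-35,278,0,75]'; python3 -m handwheel '[0,0,0,0,20,0,0,0,0,20,0,0,0,0,20,0,0,0,0,20,0,0,0,0,20]' 20
```

```text
time: 5.4
tool_pos: [435.6, 226.3, 26.3]
tcp_rot: [3.141, 0.001, -0.001]
ft_force: [0.6, 0.2, 0.4]
opening: 75.0
time: 6.02
tool_pos: [435.7, 227.0, 26.7]
tcp_rot: [-3.141, -0.0, -0.0]
ft_force: [-0.3, 0.5, 5.0]
opening: 40.1
```

```bash
python3 -m handwheel '[0,0,-40,0,20, 0,0,-80,0,20, 3,60,-80,0,20, 5,120,-80,0.05,20, 8,180,-80,0.05,20, 10,240,-80,0.05,20, 12,300,-80,0.05,20, 12,351,-80,0.05,20]' 
python3 -m handwheel '[0,0,0,0,20]'
python3 -c "
from h import *
c='wrist'; p,d=eyes.snapshot(c);cv2.imwrite('pics/wrist3.png',p)
p,d=eyes.snapshot('side');cv2.imwrite('pics/side3.png',cv2.resize(p[60:320,130:400],None,fx=2,fy=2))
"
```

```text
time: 7.02
tool_pos: [447.2, -126.3, 106.5]
tcp_rot: [3.142, -0.0, -0.051]
ft_force: [0.5, 0.1, -1.0]
opening: 39.5
time: 7.15
tool_pos: [447.2, -126.7, 106.3]
tcp_rot: [3.141, 0.0, -0.054]
ft_force: [-0.5, 0.7, -0.5]
opening: 39.6
```

View pics/wrist3.png

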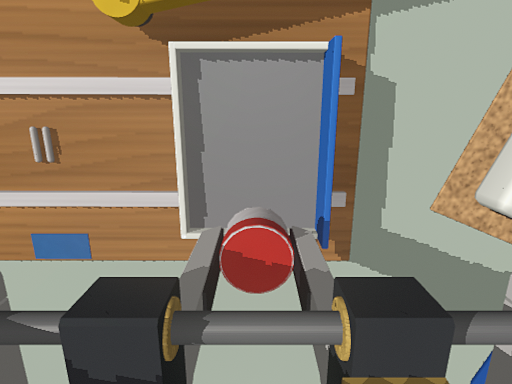

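View pics/side3.png

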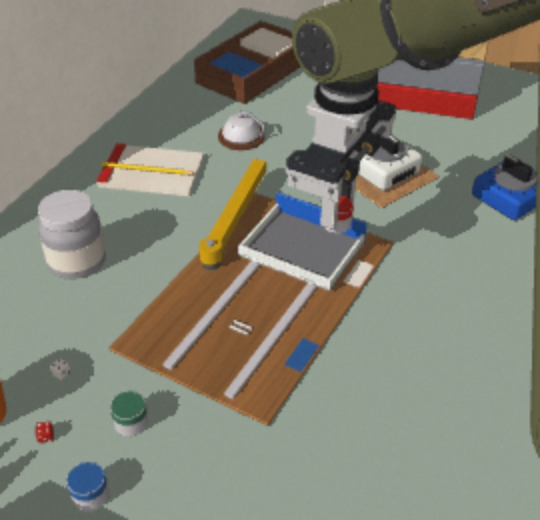

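Run:
```python
from h import *
c="wrist"
for n,xy,z in [("+y+x outer",(169,42),31),("+y-x outer",(181,238),31),("plate +x",(342,37),50),("plate -x",(328,247),50)]:
    print(n,pt(c,xy,z)[:2].round(1))
```

```text
+y+x outer [571.5 -70.4]
+y-x outer [427.7 -62.2]
plate +x [ 565.  -183.4]
plate -x [ 422.8 -176. ]
```

```bash
python3 -m handwheel '[5,-6,20,0,20, 5,-6,40,0,20, 5,-6,52,0,20, 5,-6,58,0,20, 5,-6,60,0,20, 5,-6,60,0,56, 5,-6,60,0,56, 5,-6,60,0,56]' ; python3 -m handwheel '[0,0,-20,0,56,0,0,-60,0,60,0,0,-90,0,60,0,0,-90,0,60]'
python3 -c "
from h import *
c='wrist'; p,d=eyes.snapshot(c);cv2.imwrite('pics/wrist4.png',p)
p,d=eyes.snapshot('side');cv2.imwrite('pics/side4.png',cv2.resize(p[60:320,130:400],None,fx=2,fy=2))
"
```

```text
time: 8.25
tool_pos: [453.0, -118.4, 46.7]
tcp_rot: [3.141, -0.001, -0.05]
ft_force: [-0.4, 1.0, 0.4]
opening: 56.3
time: 8.75
tool_pos: [453.8, -118.7, 138.4]
tcp_rot: [3.14, -0.004, -0.05]
ft_force: [-0.1, 0.0, -0.5]
opening: 60.0
```

View pics/wrist4.png

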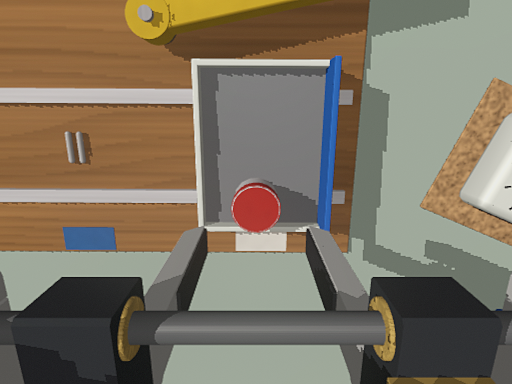

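View pics/side4.png

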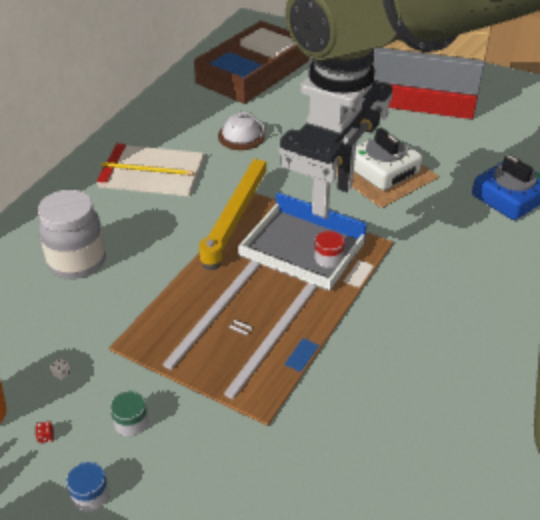

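Red stands in the tray. On to the green tin.

```bash
python3 -m handwheel '[12,-50,0,0,75, 24,-100,0,0,75, 36,-155,0,0,75, 48,-210,0,-0.05,75, 60,-260,0,-0.05,75, 72,-310,0,-0.05,75, 83,-350,0,-0.05,75, 83,-350,0,-0.05,75]'
cat > lid.py <<'E'
from h import *
import sys
c="wrist"; cal=eyes.get_calibration(c); p,d=eyes.snapshot(c); cv2.imwrite(sys.argv[1],p)
o=status.get_obs(); print(o["tool_pos"].round(1),o["tcp_rot"].round(3))
for r in spotter.trace('tin_1',c):
    m=r["pixels"]; ys,xs=np.nonzero(m)
    Ps=np.array([pt(c,(x,y),depth=float(d[y,x]),cal=cal) for y,x in zip(ys,xs) if d[y,x]>0])
    top=Ps[Ps[:,2]>Ps[:,2].max()-5]
    print(round(r['confidence'],2),'bgr',p[m].mean(0).round(),'lid centre',((top.max(0)+top.min(0))/2).round(1),'size',np.ptp(top,axis=0).round(1))
E
python3 lid.py pics/wrist5.png
```

```text
time: 9.85
tool_pos: [552.9, 229.1, 134.4]
tcp_rot: [3.141, 0.002, 0.003]
ft_force: [0.4, -0.1, 0.3]
opening: 74.8
[552.7 227.6 134.5] [3.141e+00 3.000e-03 1.000e-03]
0.91 bgr [120.  89.  63.] lid centre [540.8 327.4  34.8] size [40.9 40.8  5. ]
0.64 bgr [ 88. 107.  76.] lid centre [554.6 227.8  34.7] size [40.9 39.8  4.9]
```

View pics/wrist5.png

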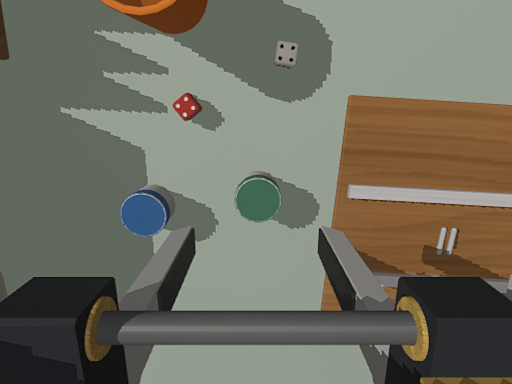

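```bash
python3 -m handwheel '[2,0,50,0,75, 2,0,85,0,75, 2,0,100,0,75, 2,0,107,0,75, 2,0,107,0,20, 2,0,107,0,20, 2,0,107,0,20, 2,0,107,0,20]' 20; python3 -m handwheel '[0,0,-40,0,20, 0,0,-85,0,20, -10,60,-85,0,20, -20,120,-85,0,20, -35,180,-85,0.05,20, -45,240,-85,0.05,20, -58,300,-85,0.05,20, -58,351,-85,0.05,20]';python3 -m handwheel '[0,0,0,0,20]'; python3 lid.py pics/wrist6.png
```

```text
time: 10.95
tool_pos: [555.5, 227.1, 29.9]
tcp_rot: [-3.141, -0.001, -0.0]
ft_force: [-0.1, -1.4, 3.8]
opening: 39.8
time: 11.95
tool_pos: [496.4, -126.0, 114.8]
tcp_rot: [3.141, -0.0, -0.051]
ft_force: [1.2, 0.9, -0.5]
opening: 39.6
time: 12.08
tool_pos: [497.0, -126.7, 114.7]
tcp_rot: [3.141, -0.0, -0.054]
ft_force: [-0.1, 1.1, -1.6]
opening: 39.4
[ 497.  -125.   114.5] [-3.141 -0.    -0.053]
0.47 bgr [ 79.  87. 190.] lid centre [ 477.3 -120.3  119.4] size [0. 0. 0.]
```

View pics/wrist6.png

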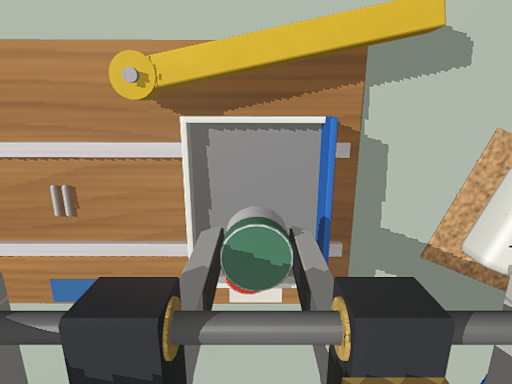

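```bash
python3 -m handwheel '[2,-3,20,0,20, 2,-3,40,0,20, 2,-3,55,0,20, 2,-3,62,0,20, 2,-3,64,0,20, 2,-3,64,0,54, 2,-3,64,0,54, 2,-3,64,0,54]' ; python3 -m handwheel '[0,0,-20,0,54,0,0,-60,0,60,-50,0,-90,0,60,-50,0,-90,0,60]'; python3 lid.py pics/wrist7.png
```

```text
time: 13.18
tool_pos: [499.5, -121.1, 50.8]
tcp_rot: [3.141, -0.001, -0.05]
ft_force: [0.3, -0.6, 0.2]
opening: 54.1
time: 13.68
tool_pos: [448.6, -118.7, 142.8]
tcp_rot: [3.14, -0.004, -0.051]
ft_force: [-0.1, 0.7, 0.7]
opening: 60.0
[ 449.5 -118.7  141.7] [ 3.141e+00 -3.000e-03 -5.100e-02]
0.96 bgr [ 63.  68. 169.] lid centre [ 455.3 -118.    53.6] size [45.2 39.3  4.8]
0.92 bgr [ 96. 119.  79.] lid centre [ 498.5 -120.8   53.8] size [39.6 39.9  4.8]
```

View pics/wrist7.png

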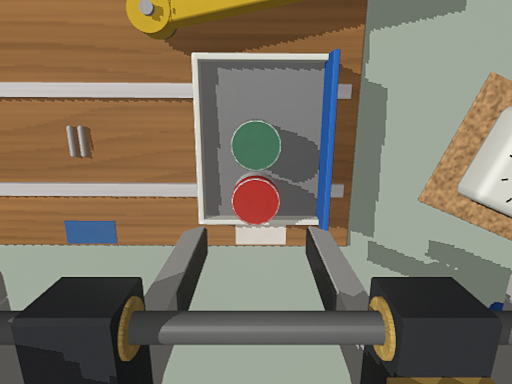

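```bash
python3 -m handwheel '[8,-55,0,0,75, 18,-115,0,0,75, 27,-175,0,0,75, 36,-235,0,-0.05,75, 45,-295,0,-0.05,75, 54,-355,0,-0.05,75, 62,-410,0,-0.05,75, 70,-450,0,-0.05,75]';python3 -m handwheel '[0,0,0,0,75]'; python3 lid.py pics/wrist8.png
```

```text
time: 14.78
tool_pos: [542.0, 330.1, 138.5]
tcp_rot: [3.141, 0.002, 0.001]
ft_force: [0.8, -0.3, -0.1]
opening: 75.2
time: 14.9
tool_pos: [541.8, 329.9, 138.1]
tcp_rot: [3.141, 0.002, 0.003]
ft_force: [0.2, 0.4, -1.4]
opening: 75.0
[541.7 328.3 138.3] [3.14e+00 2.00e-03 1.00e-03]
0.98 bgr [133.  97.  67.] lid centre [541.1 327.6  34.5] size [40.4 40.3  4.9]
```

```bash
python3 -m handwheel '[0,1,50,0,75, 0,1,85,0,75, 0,1,103,0,75, 0,1,110,0,75, 0,1,110,0,20, 0,1,110,0,20, 0,1,110,0,20, 0,1,110,0,20]' 20; python3 -m handwheel '[0,0,-40,0,20, 0,0,-85,0,20, 0,60,-85,0,20, 1,120,-85,0,20, 1,180,-85,0.05,20, 2,240,-85,0.05,20, 2,300,-85,0.05,20, 2,360,-85,0.05,20]';python3 -m handwheel '[0,45,0,0,20,0,91,0,0,20,0,91,0,0,20]'; python3 lid.py pics/wrist9.png
```

```text
time: 16.0
tool_pos: [542.1, 326.5, 31.0]
tcp_rot: [-3.141, -0.001, -0.0]
ft_force: [-0.1, -0.8, 3.3]
opening: 39.5
time: 17.0
tool_pos: [543.6, -35.5, 115.7]
tcp_rot: [3.142, -0.0, -0.05]
ft_force: [1.0, 0.8, -0.7]
opening: 39.4
time: 17.38
tool_pos: [539.0, -127.0, 115.5]
tcp_rot: [3.141, -0.0, -0.054]
ft_force: [-0.2, 0.0, -1.7]
opening: 39.7
[ 539.1 -125.4  115.4] [-3.141  0.    -0.052]
0.81 bgr [ 69.  72. 158.] lid centre [ 465.8 -118.7   52.9] size [15.6 38.4  5. ]
```

View pics/wrist9.png

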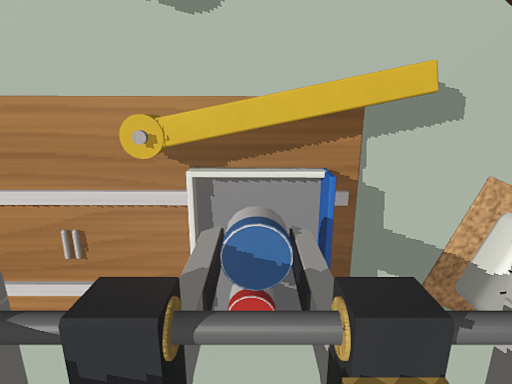

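```bash
python3 -m handwheel '[4,-2,20,0,20, 4,-2,40,0,20, 4,-2,55,0,20, 4,-2,62,0,20, 4,-2,64,0,20, 4,-2,64,0,54, 4,-2,64,0,54, 4,-2,64,0,54]' ; python3 -m handwheel '[0,0,-20,0,54,0,0,-60,0,60,-50,0,-90,0,60,-80,0,-110,0,60]'; python3 lid.py pics/wrist10.png
```

```text
time: 18.48
tool_pos: [543.6, -122.8, 51.9]
tcp_rot: [3.141, -0.001, -0.05]
ft_force: [-0.3, -0.1, 0.5]
opening: 53.8
time: 18.98
tool_pos: [462.2, -118.6, 162.8]
tcp_rot: [3.141, -0.001, -0.05]
ft_force: [0.3, -0.1, 0.6]
opening: 60.3
[ 460.8 -118.6  164.8] [ 3.141e+00 -3.000e-03 -5.000e-02]
0.96 bgr [ 63.  69. 169.] lid centre [ 452.6 -117.8   53.7] size [40.1 39.6  4.9]
0.92 bgr [151. 106.  68.] lid centre [ 542.3 -122.1   53.9] size [39.9 39.9  5. ]
0.9 bgr [ 96. 118.  79.] lid centre [ 498.5 -120.8   53.7] size [40.1 38.3  4.7]
0.35 bgr [115. 115. 116.] lid centre [ 460.5 -340.5   50.3] size [48.4 16.   5. ]
```

View pics/wrist10.png

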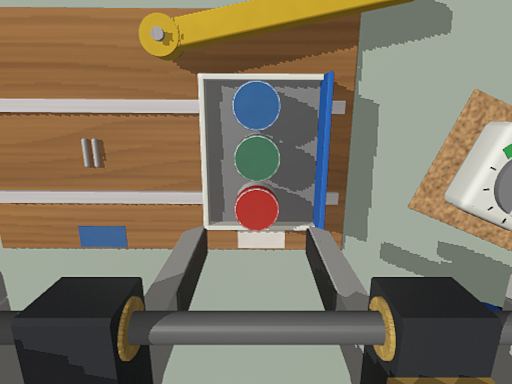

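All three are in. Now close the gripper and go behind the push plate.

```bash
python3 -m handwheel '[20,45,0,0,0, 36,95,0,0,0, 36,95,40,0,0, 36,95,80,0,0, 36,95,105,0,0, 36,95,118,0,0, 36,95,118,0,0, 36,95,118,0,0]'; python3 -c "
from h import *
c='wrist'; p,d=eyes.snapshot(c);cv2.imwrite('pics/wrist11.png',p)
p,d=eyes.snapshot('side');cv2.imwrite('pics/side11.png',cv2.resize(p[60:320,130:400],None,fx=2,fy=2))
print(status.get_obs()['tool_pos'])
"
```

```text
time: 20.08
tool_pos: [495.3, -215.6, 44.4]
tcp_rot: [3.141, -0.001, -0.05]
ft_force: [-0.2, 0.4, -1.0]
opening: 0.7
[ 495.23008456 -215.63978847   44.4581002 ]
```

View pics/side11.png

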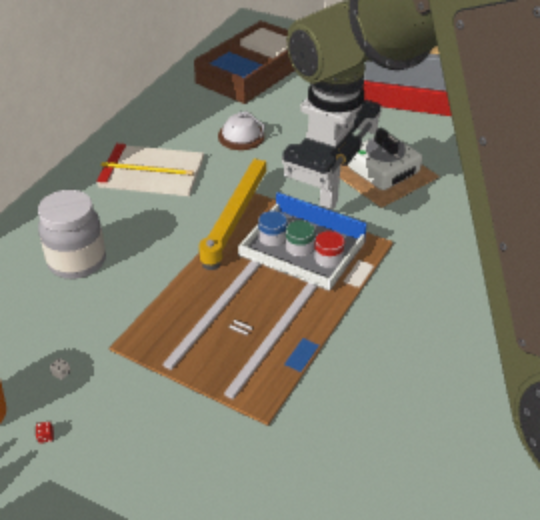

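View pics/wrist11.png

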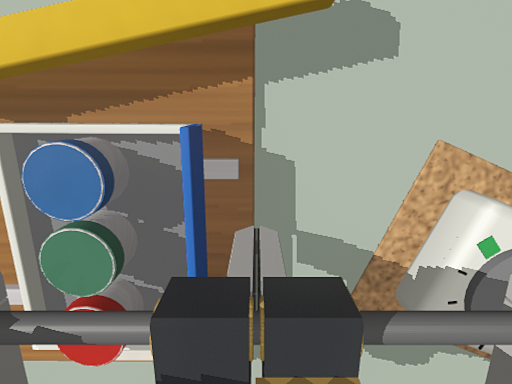

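```bash
python3 -m handwheel '[0,-10,0,0,0, 0,-17,0,0,0, 0,-20,0,0,0, 0,-22,0,0,0, 0,-24,0,0,0, 0,-26,0,0,0]'; python3 -m handwheel '[0,-2,0,0,0, 0,-4,0,0,0, 0,-6,0,0,0, 0,-8,0,0,0, 0,-10,0,0,0, 0,-12,0,0,0, 0,-14,0,0,0, 0,-16,0,0,0]';python3 lid.py pics/wrist12.png
```

```text
time: 20.92
tool_pos: [496.1, -189.9, 43.6]
tcp_rot: [3.141, -0.0, -0.05]
ft_force: [-0.7, -3.5, 1.2]
opening: 0.3
time: 21.92
tool_pos: [496.8, -173.3, 43.4]
tcp_rot: [-3.142, -0.0, -0.05]
ft_force: [0.9, -0.5, -0.7]
opening: 0.5
[ 496.8 -173.1   43.4] [-3.141  0.    -0.05 ]
0.91 bgr [104. 124.  88.] lid centre [503.1 -98.7  53.7] size [47.7 40.6  5. ]
0.78 bgr [154. 114.  80.] lid centre [ 543.4 -100.4   53.7] size [40.5 40.9  5. ]
0.68 bgr [ 67.  73. 162.] lid centre [ 521.3 -144.   141.3] size [ 2.7 12.2  4.8]
```

```bash
python3 -m handwheel '[0,-4,0,0,0, 0,-9,0,0,0, 0,-15,0,0,0, 0,-21,0,0,0, 0,-27,0,0,0, 0,-33,0,0,0, 0,-39,0,0,0, 0,-45,0,0,0]'; python3 -m handwheel '[0,-6,0,0,0, 0,-12,0,0,0, 0,-18,0,0,0, 0,-24,0,0,0, 0,-30,0,0,0, 0,-36,0,0,0, 0,-42,0,0,0, 0,-48,0,0,0]'; python3 -m handwheel '[0,-5,0,0,0, 0,-10,0,0,0, 0,-15,0,0,0, 0,-20,0,0,0, 0,-24,0,0,0, 0,-28,0,0,0, 0,-31,0,0,0, 0,-34,0,0,0]';python3 lid.py pics/wrist13.png; python3 -c "
from h import *
p,d=eyes.snapshot('side');cv2.imwrite('pics/side13.png',cv2.resize(p[60:320,130:400],None,fx=2,fy=2))"
```

```text
time: 23.02
tool_pos: [499.1, -128.1, 43.5]
tcp_rot: [3.142, -0.0, -0.05]
ft_force: [0.0, -1.7, -0.6]
opening: 0.7
time: 24.02
tool_pos: [501.5, -80.1, 43.4]
tcp_rot: [-3.142, 0.0, -0.05]
ft_force: [0.6, -0.2, -0.3]
opening: 0.5
time: 25.02
tool_pos: [503.2, -46.4, 43.5]
tcp_rot: [-3.142, -0.0, -0.05]
ft_force: [1.0, -0.2, 0.7]
opening: 0.5
[503.1 -46.1  43.4] [-3.141  0.    -0.05 ]
0.75 bgr [112. 132.  95.] lid centre [507.   28.1  53.9] size [41.3 41.   5. ]
0.56 bgr [164. 123.  88.] lid centre [550.5  26.6  53.4] size [40.8 41.3  5. ]
```

View pics/side13.png

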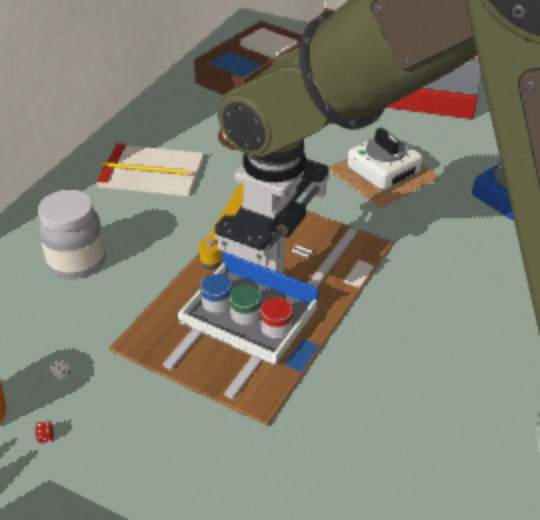

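```bash
python3 -m handwheel '[0,-3,0,0,0, 0,-6,0,0,0, 0,-9,0,0,0, 0,-11,0,0,0, 0,-13,0,0,0, 0,-15,0,0,0, 0,-16,0,0,0]';  python3 -m handwheel '[0,-1,0,0,0, 0,-2,0,0,0]'; python3 -m handwheel '[0,-1,0,0,0, 0,-2,0,0,0]'; python3 lid.py pics/wrist14.png
```

```text
time: 26.05
tool_pos: [504.0, -30.8, 43.4]
tcp_rot: [3.141, 0.0, -0.05]
ft_force: [0.5, -4.0, -0.1]
opening: 0.6
time: 26.3
tool_pos: [504.1, -28.5, 43.5]
tcp_rot: [-3.141, -0.0, -0.05]
ft_force: [-0.6, -0.6, -1.2]
opening: 0.1
time: 26.55
tool_pos: [504.2, -26.4, 43.5]
tcp_rot: [-3.141, -0.0, -0.05]
ft_force: [-1.1, 0.4, 0.0]
opening: 0.6
[504.2 -26.3  43.5] [-3.141  0.    -0.05 ]
0.93 bgr [163. 122.  87.] lid centre [551.7  46.6  53.6] size [40.5 40.6  5. ]
0.91 bgr [111. 132.  94.] lid centre [508.4  48.6  53.5] size [39.9 41.6  5. ]
0.82 bgr [ 72.  78. 169.] lid centre [528.5  -1.9 141.5] size [2.6 2.5 4.2]
```

```bash
python3 -m handwheel '[0,15,0,0,0, 0,35,-20,0,0, 0,60,-70,0,0, 0,60,-130,0,0, -20,90,-190,0,0, -40,110,-200,0,0, -40,110,-200,0,0]'; python3 lid.py pics/wrist15.png
```

```text
time: 27.52
tool_pos: [458.1, -136.3, 245.0]
tcp_rot: [3.141, -0.003, -0.053]
ft_force: [-0.0, 0.9, -0.7]
opening: 0.6
[ 458.4 -135.5  243.8] [ 3.141e+00 -1.000e-03 -5.200e-02]
0.75 bgr [ 60.  65. 145.] lid centre [461.7  51.5  54.1] size [40.5 40.7  5. ]
0.68 bgr [ 85. 102.  75.] lid centre [508.6  48.7  54. ] size [38.6 40.7  4.7]
0.6 bgr [127.  94.  69.] lid centre [551.5  47.3  54.4] size [39.5 41.2  4.9]
```

View pics/wrist15.png

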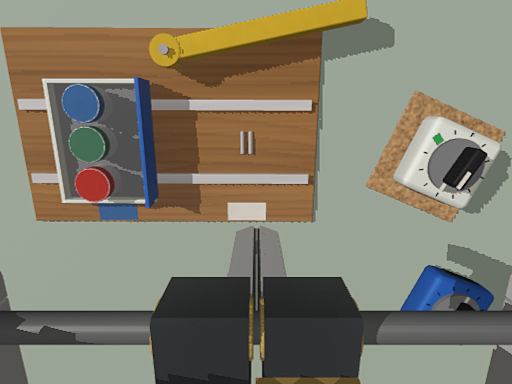

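Run:
```python
from h import *
c="wrist"; cal=eyes.get_calibration(c); p,d=eyes.snapshot(c)
piv=pt(c,(164,49),44,cal=cal); print("pivot",piv.round(1), pt(c,(164,49),depth=float(d[49,164]),cal=cal).round(1))
for xy in [(180,40),(355,1),(187,58),(367,17)]: print(xy,pt(c,xy,41,cal=cal).round(1))
for n,z in [("timer_mat",0),("timer",3),("knob_grip",62),("bar_pivot",30)]:
    for r in spotter.pinpoint(n,c)[:2]: print(n,round(r["confidence"],2),np.round(r["xy"],1),pt(c,r["xy"],z,cal=cal)[:2].round(1))
P=np.array([602,-42.]) if 0 else piv[:2]
th=-0.05; R=np.array([[np.cos(th),-np.sin(th)],[np.sin(th),np.cos(th)]])
T=np.array([R[:,0],-R[:,1]])
for a in [-0.25,-0.1,0.1,0.3,0.5,.7,.9,1.1,1.3,1.45,1.571,1.6]:
    h=8*abs(np.cos(a))+12.5*abs(np.sin(a))
    f=185*np.array([-np.sin(a),-np.cos(a)])+(11+h)*np.array([np.cos(a),-np.sin(a)])
    print(a,"world",(P+R@f).round(1))
```

```text
pivot [601.2 -45.1  44. ] [600.1 -46.7  50.3]
(180, 40) [609.5 -62.2  41. ]
(355, 1) [ 636.5 -244.1   41. ]
(187, 58) [591.8 -67.6  41. ]
(367, 17) [ 621.2 -256.9   41. ]
timer 0.84 [436.1 161.8] [ 459.4 -364.2]
timer 0.74 [438.2 293.9] [ 267.1 -386.3]
knob_grip 0.81 [464.3 169.3] [ 460.7 -362.7]
knob_grip 0.8 [460.4 322.5] [ 264.2 -381.9]
bar_pivot 0.83 [166.1  49.9] [602.7 -43.6]
bar_pivot 0.74 [367.1   9. ] [ 631.4 -260.3]
-0.25 world [ 659.4 -222.1]
-0.1 world [ 630.6 -228.9]
0.1 world [ 593.5 -231. ]
0.3 world [ 558.8 -226.5]
0.5 world [ 525.  -215.4]
0.7 world [ 493.5 -197.6]
0.9 world [ 465.7 -173.7]
1.1 world [ 442.9 -144.2]
1.3 world [ 426.2 -110.2]
1.45 world [418.4 -82.5]
1.571 world [415.3 -59.3]
1.6 world [414.9 -54.1]
```

```bash
python3 -m handwheel '[55,20,25,0,0, 110,40,50,0,0, 165,60,75,0,0, 226,77,90,0,0, 226,77,140,0,0, 226,77,180,0,0, 226,77,202,0,0, 226,77,202,0,0]'; python3 -c "
from h import *
c='wrist'; p,d=eyes.snapshot(c);cv2.imwrite('pics/wrist16.png',p);print(status.get_obs()['tool_pos'])
p,d=eyes.snapshot('side');cv2.imwrite('pics/side16.png',cv2.resize(p[60:320,130:400],None,fx=2,fy=2))"
```

```text
time: 28.88
tool_pos: [680.1, -222.3, 40.2]
tcp_rot: [-3.141, 0.002, -0.05]
ft_force: [-0.2, -0.3, 0.3]
opening: 0.6
[ 680.91314428 -222.66593824   42.25228556]
```

View pics/wrist16.png

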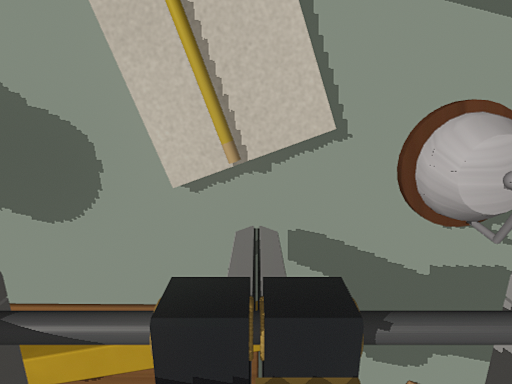

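View pics/side16.png

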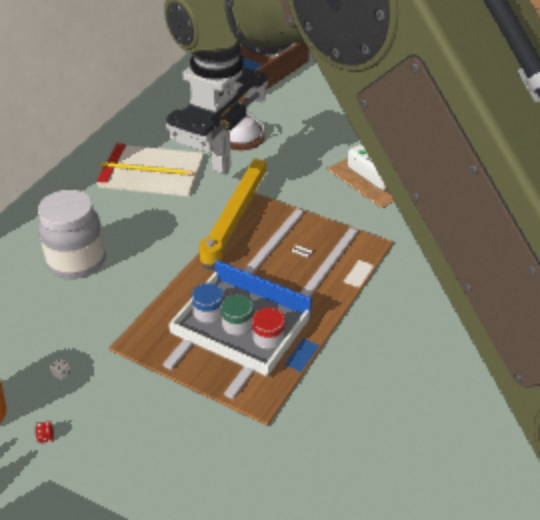

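```bash
python3 -m handwheel '[-12,0,0,0,0, -21,1,0,0,0, -35,5,0,0,0, -50,9,0,0,0, -68,11,0,0,0, -86,13,0,0,0, -104,12,0,0,0, -121,10,0,0,0]'; python3 -c "
from h import *
p,d=eyes.snapshot('side');cv2.imwrite('pics/side17.png',cv2.resize(p[60:320,130:400],None,fx=2,fy=2))"
```

```text
time: 29.98
tool_pos: [559.1, -226.9, 42.9]
tcp_rot: [3.141, -0.002, -0.05]
ft_force: [1.4, 0.2, 0.4]
opening: 0.4
```

View pics/side17.png

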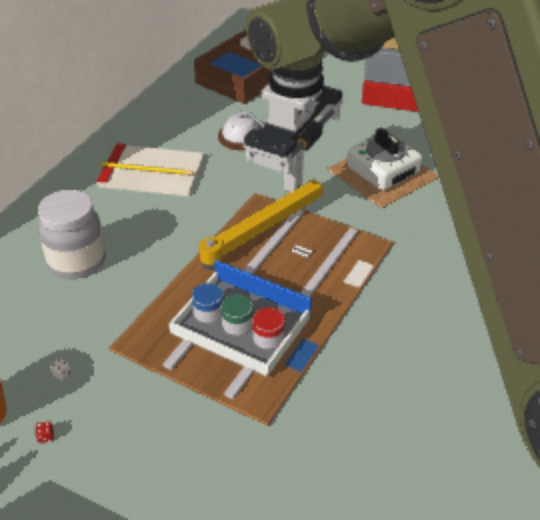

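```bash
python3 -m handwheel '[-17,-4,0,0,0, -34,-9,0,0,0, -51,-17,0,0,0, -67,-26,0,0,0, -82,-36,0,0,0, -96,-48,0,0,0, -109,-61,0,0,0, -120,-76,0,0,0]'; python3 -m handwheel '[-10,-17,0,0,0, -18,-33,0,0,0, -23,-46,0,0,0, -27,-60,0,0,0, -30,-71,0,0,0, -31,-78,0,0,0, -31,-82,0,0,0, -31,-85,0,0,0]'; python3 -c "
from h import *
p,d=eyes.snapshot('side');cv2.imwrite('pics/side18.png',cv2.resize(p[60:320,130:400],None,fx=2,fy=2))"
```

```text
time: 31.02
tool_pos: [443.7, -144.7, 42.6]
tcp_rot: [3.141, -0.002, -0.051]
ft_force: [0.1, -0.9, -0.4]
opening: 0.3
time: 32.02
tool_pos: [416.5, -59.0, 41.4]
tcp_rot: [3.14, 0.0, -0.049]
ft_force: [-5.5, -27.9, -0.4]
opening: 0.2
```

View pics/side18.png

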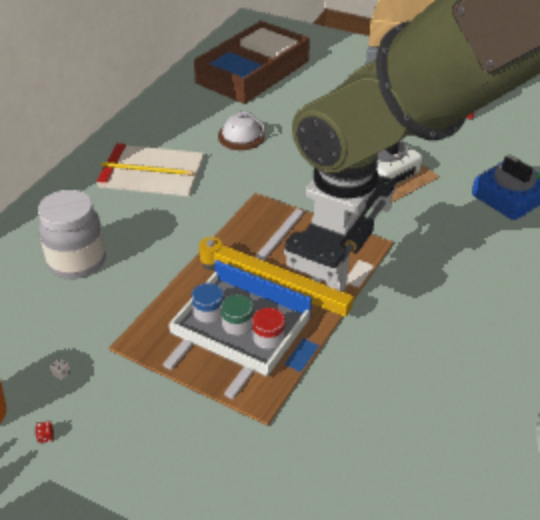

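```bash
python3 -m handwheel '[0,6,0,0,0, 0,35,-15,0,0, 0,60,-70,0,0, 0,110,-130,0,60, 0,160,-180,0,60, 0,210,-180,0,60, 0,250,-180,0,60, 0,250,-180,0,60]'; python3 lid.py pics/wrist19.png; python3 -c "
from h import *
p,d=eyes.snapshot('side');cv2.imwrite('pics/side19.png',cv2.resize(p[60:320,130:400],None,fx=2,fy=2))"
```

```text
time: 33.08
tool_pos: [403.3, -310.3, 221.1]
tcp_rot: [-3.141, 0.0, -0.054]
ft_force: [0.4, -0.0, -0.4]
opening: 46.8
[ 403.5 -308.8  221. ] [-3.141e+00  1.000e-03 -5.200e-02]
0.72 bgr [ 27.  94. 118.] lid centre [454.4 -39.1  41.7] size [135.   30.1   5. ]
```

View pics/wrist19.png

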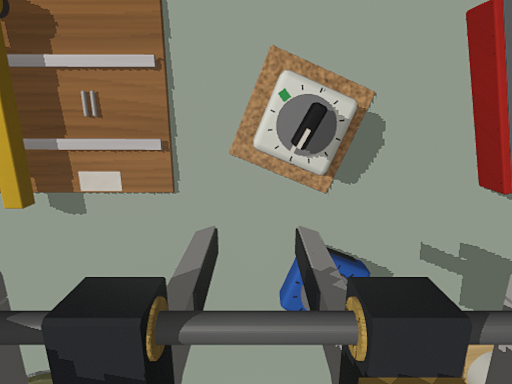

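View pics/side19.png

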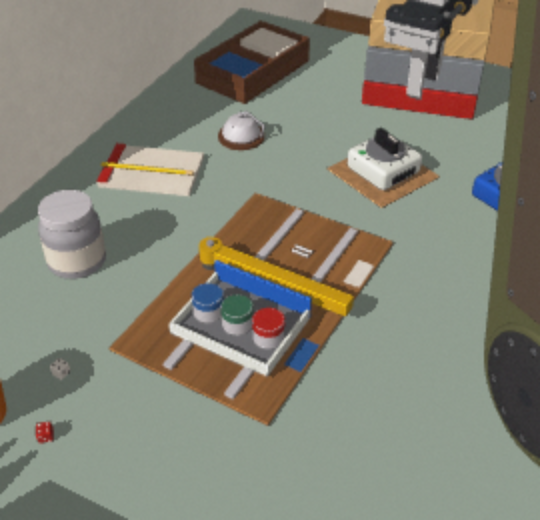

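Run:
```python
from h import *
p,d=eyes.snapshot("wrist"); cv2.imwrite("pics/w20.png",cv2.resize(p[40:200,225:385],None,fx=3.7,fy=3.7,interpolation=cv2.INTER_CUBIC))
c="wrist"
for n,z in [("timer_mat",0),("timer",3),("knob_grip",62)]:
    for r in spotter.pinpoint(n,c)[:2]: print(n,round(r["confidence"],2),np.round(r["xy"],1),pt(c,r["xy"],z)[:2].round(1))
```

```text
timer 0.8 [302.6 125. ] [ 460.8 -363.8]
timer 0.76 [321.7 274. ] [ 265.4 -387.4]
knob_grip 0.9 [310.9 124.7] [ 463.9 -363.9]
knob_grip 0.68 [329.1 299. ] [ 266.5 -384.3]
```

View pics/w20.png

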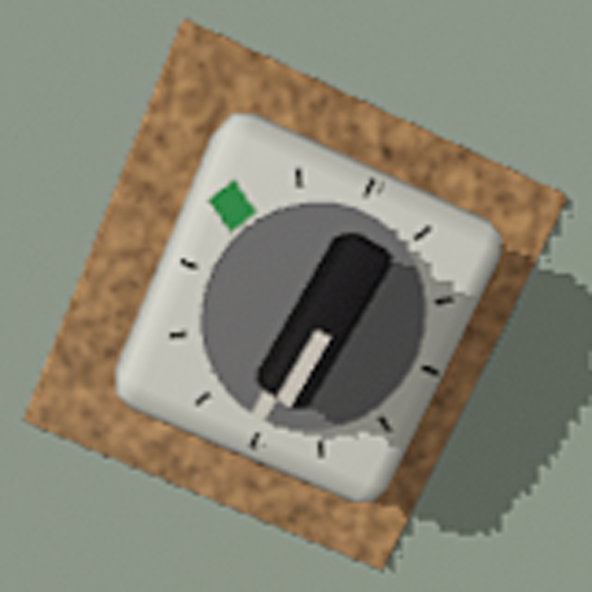

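Run:
```python
from h import *
c="wrist"; f=lambda q,z: pt(c,(225+q[0]/3.7,40+q[1]/3.7),z)[:2]
m=np.array([f(q,3) for q in [(185,20),(567,200),(385,570),(25,420)]]); print("mat",m.round(1),m.mean(0).round(1))
for i in range(4):
    v=m[(i+1)%4]-m[i]; print(np.degrees(np.arctan2(v[1],v[0])).round(1),np.linalg.norm(v).round(1))
T=[(256,440),(203,398),(178,334),(189,263),(232,205),(299,177),(373,187),(423,232),(444,300),(430,370),(387,424),(321,448)]
t=np.array([f(q,44) for q in T]); ctr=t.mean(0); print("ticks centre",ctr.round(1))
for i,q in enumerate(t): v=q-ctr; print(i,np.linalg.norm(v).round(1),(np.degrees(np.arctan2(v[1],v[0]))+30*i).round(1)%360)
v=f((263,405),50)-ctr; print("pointer",np.degrees(np.arctan2(v[1],v[0])),np.linalg.norm(v))
a,b=f((318,335),74),f((290,400),74); v=b-a; print("line",np.degrees(np.arctan2(v[1],v[0])),a-ctr,b-ctr)
```

```text
mat [[ 547.9 -334.5]
 [ 491.2 -450.6]
 [ 375.5 -395.9]
 [ 431.6 -278.8]] [ 461.5 -364.9]
-116.0 129.2
154.7 127.9
64.4 129.9
-25.6 129.0
ticks centre [ 462. -365.]
0 37.8 154.7
1 37.8 154.4
2 37.8 154.4
3 37.7 154.3
4 38.0 154.7
5 37.8 154.8
6 38.1 153.3
7 37.8 154.7
8 37.5 154.3
9 37.7 154.0
10 38.2 154.8
11 37.5 154.1
pointer 147.88686107302925 27.605557282306368
line 155.7529189606934 [-2.96624999  3.05407493] [-19.3512931   10.43399456]
```

```bash
python3 -m handwheel '[20,20,0,-0.18,60, 40,40,0,-0.36,60, 61,52,0,-0.54,60, 61,52,0,-0.72,60, 61,52,0,-0.9,60, 61,52,0,-1.08,60, 61,52,0,-1.26,60, 61,52,0,-1.44,60]'; python3 -m handwheel '[0,0,0,-0.18,50, 0,0,0,-0.36,50, 0,0,0,-0.54,50, 0,0,0,-0.72,50, 0,0,0,-0.9,50, 0,0,0,-1.08,50, 0,0,0,-1.26,50, 0,0,0,-1.31,50]'; python3 -m handwheel '[0,0,20,0,50]'; python3 -c "
from h import *
o=status.get_obs();print(o['tool_pos'],o['tcp_rot'],o['qpos'])
p,d=eyes.snapshot('wrist'); cv2.imwrite('pics/w21.png',p)
c='wrist'
for r in spotter.pinpoint('knob_grip',c)[:2]: print(round(r['confidence'],2),np.round(r['xy'],1),pt(c,r['xy'],62)[:2].round(1))"
```

```text
time: 34.42
tool_pos: [462.5, -362.4, 221.5]
tcp_rot: [3.142, -0.0, 1.397]
ft_force: [0.2, 0.7, 0.3]
opening: 60.2
time: 35.42
tool_pos: [462.5, -362.3, 221.5]
tcp_rot: [3.142, 0.0, 2.704]
ft_force: [-0.5, 0.2, 0.2]
opening: 49.8
time: 35.55
tool_pos: [463.0, -362.7, 202.6]
tcp_rot: [-3.141, 0.003, 2.701]
ft_force: [0.1, -0.7, 0.3]
opening: 49.9
[ 462.97303579 -362.74923697  202.5555972 ] [-3.14085265e+00  2.74223834e-03  2.70144878e+00] [-7.26908408e-01  4.00744129e-01  1.43724885e+00  6.83288208e-05
  1.30076011e+00 -1.85757798e+00]
0.68 [252.1 189.9] [ 458.7 -364.2]
```

View pics/w21.png

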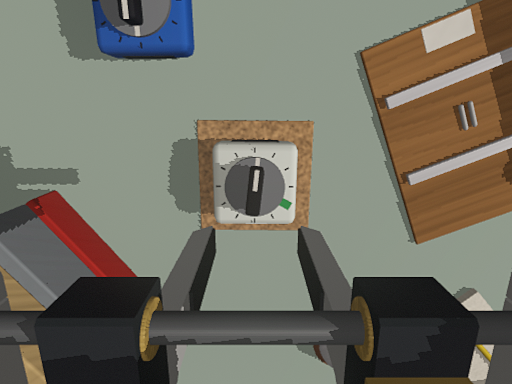

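```bash
python3 -m handwheel '[0,-2,40,0.09,40, 0,-2,80,0.09,40, 0,-2,100,0.09,40, 0,-2,107,0.09,40, 0,-2,107,0.09,40]'; python3 -c "
from h import *
o=status.get_obs();print(o['tool_pos'],o['tcp_rot'])
p,d=eyes.snapshot('wrist'); cv2.imwrite('pics/w22.png',p)"
```

```text
time: 36.28
tool_pos: [461.7, -364.8, 95.1]
tcp_rot: [-3.142, 0.0, 2.61]
ft_force: [-0.3, 0.3, 0.2]
opening: 40.2
[ 461.6996865  -364.76710232   95.12256205] [-3.14150103e+00  4.93672822e-04  2.61005949e+00]
```

View pics/w22.png

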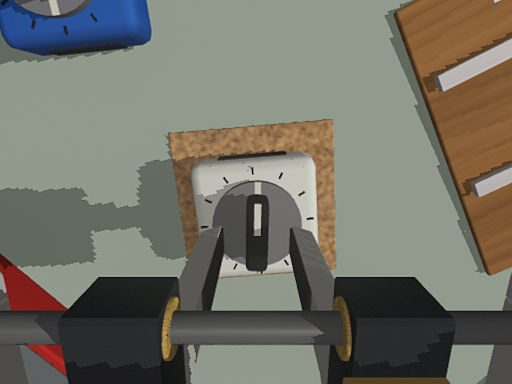

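```bash
python3 -m handwheel '[0,0,12,0,36, 0,0,20,0,34, 0,0,23,0,34, 0,0,23,0,34]'; python3 -m handwheel '[0,0,0,0,5, 0,0,0,0,5,0,0,0,0,5,0,0,0,0,5,0,0,0,0,5]' 25;python3 -m handwheel '[0,0,1,0,5, 0,0,2,0,5,0,0,2,0,5]'
```

```text
time: 36.83
tool_pos: [461.3, -364.7, 71.2]
tcp_rot: [3.142, -0.0, 2.61]
ft_force: [0.4, 0.3, -0.5]
opening: 34.1
time: 37.45
tool_pos: [461.5, -364.7, 71.6]
tcp_rot: [3.141, 0.0, 2.61]
ft_force: [1.4, 1.0, 1.5]
opening: 14.1
time: 37.83
tool_pos: [461.7, -364.7, 71.4]
tcp_rot: [3.142, 0.001, 2.61]
ft_force: [-5.7, 7.9, 21.9]
opening: 14.1
```

```bash
python3 -m handwheel '[0,0,-0.6,0,5, 0,0,-0.6,0.05,5,0,0,-0.6,0.1,5,0,0,-0.6,0.15,5]' 35; python3 -c "
from h import *
o=status.get_obs();print(o['wrist_torque'],o['ft_force'])
p,d=eyes.snapshot('wrist'); cv2.imwrite('pics/w23.png',p)"
```

```text
time: 38.33
tool_pos: [461.7, -364.7, 71.4]
tcp_rot: [3.141, 0.001, 2.458]
ft_force: [-3.6, 6.7, 14.5]
opening: 13.9
[1.19687852 0.58705171 0.15696179] [-3.58154406  6.66821975 14.53619584]
```

View pics/w23.png

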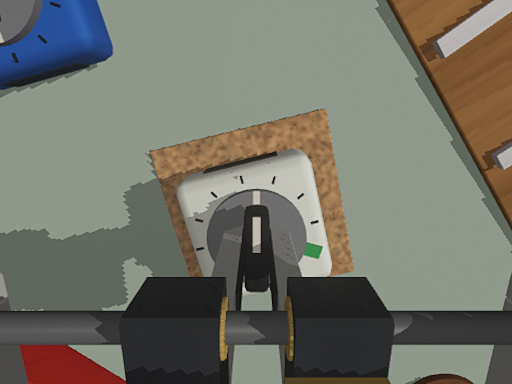

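```bash
python3 -m handwheel '[0,0,0,0.1,5, 0,0,0,0.2,5,0,0,0,0.3,5,0,0,0,0.4,5,0,0,0,0.5,5]'; python3 -c "
from h import *
o=status.get_obs();print(o['wrist_torque'],o['ft_force'])
p,d=eyes.snapshot('wrist'); cv2.imwrite('pics/w24.png',p)"
```

```text
time: 39.0
tool_pos: [461.7, -364.6, 71.4]
tcp_rot: [3.141, 0.001, 1.957]
ft_force: [-3.0, 7.1, 14.8]
opening: 13.9
[1.26996061 0.44560562 0.17207617] [-2.99583985  7.07598397 14.80713724]
```

View pics/w24.png

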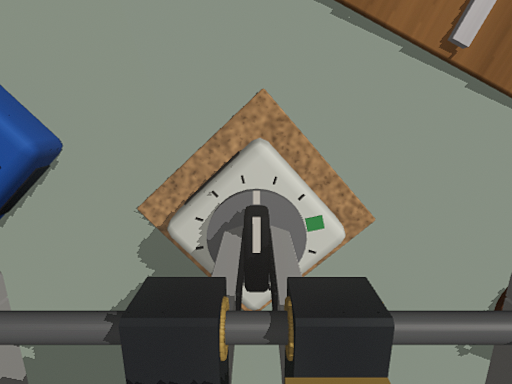

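```bash
python3 -m handwheel '[0,0,0,0.1,5, 0,0,0,0.2,5,0,0,0,0.3,5,0,0,0,0.4,5,0,0,0,0.5,5,0,0,0,0.6,5]';  python3 -m handwheel '[0,0,0,0.1,5, 0,0,0,0.2,5,0,0,0,0.3,5,0,0,0,0.4,5,0,0,0,0.5,5]';python3 -c "
from h import *
o=status.get_obs();print(o['wrist_torque'],o['ft_force'])
p,d=eyes.snapshot('wrist'); cv2.imwrite('pics/w25.png',p)"
```

```text
time: 39.8
tool_pos: [461.9, -364.6, 71.4]
tcp_rot: [3.14, 0.0, 1.357]
ft_force: [-1.8, 6.4, 15.0]
opening: 13.9
time: 40.42
tool_pos: [462.0, -364.7, 71.4]
tcp_rot: [3.14, -0.001, 0.857]
ft_force: [-0.6, 6.5, 14.7]
opening: 13.6
[1.2213628  0.19458313 0.15219691] [-0.64987944  6.53297535 14.70717985]
```

View pics/w25.png

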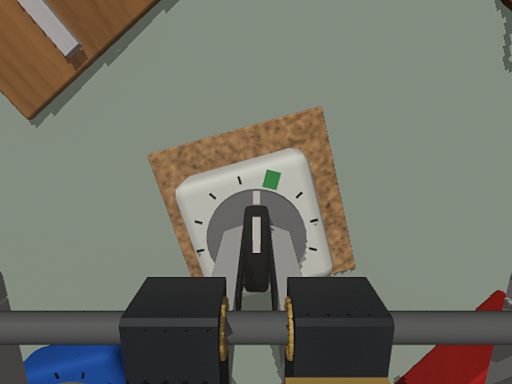

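```bash
python3 -m handwheel '[0,0,0,0.1,5, 0,0,0,0.2,5,0,0,0,0.26,5,0,0,0,0.26,5]';python3 -c "
from h import *
o=status.get_obs();print(o['tcp_rot'],o['wrist_torque'],o['ft_force'])
p,d=eyes.snapshot('wrist'); cv2.imwrite('pics/w26.png',p)"
```

```text
time: 40.98
tool_pos: [462.0, -364.7, 71.4]
tcp_rot: [3.14, -0.001, 0.599]
ft_force: [-0.7, 6.1, 13.4]
opening: 14.0
[ 3.14028843e+00 -9.23736643e-04  5.99073558e-01] [ 1.20728669  0.14491297 -0.05575872] [-0.71939696  6.14297362 13.42041177]
```

View pics/w26.png

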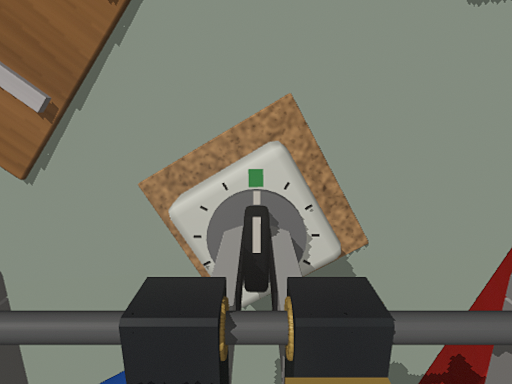

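Pointer at (256,200) lines up with the green mark at (256,178); housing is square on the mat. Release and rise.

```bash
python3 -m handwheel '[0,0,-1,0,5, 0,0,-1,0,18, 0,0,-1,0,34, 0,0,-1,0,34, 0,0,-12,0,40, 0,0,-40,0,50, 0,0,-90,0,50, 0,0,-130,0,50]'; python3 -m handwheel '[-50,0,-10,0,50,-50,0,-10,0,50]'; python3 -c "
from h import *
p,d=eyes.snapshot('wrist'); cv2.imwrite('pics/w27.png',p)
p,d=eyes.snapshot('top'); cv2.imwrite('pics/top27.png',cv2.resize(p[90:300,120:420],None,fx=2.6,fy=2.6))
p,d=eyes.snapshot('side'); cv2.imwrite('pics/side27.png',cv2.resize(p[60:320,130:400],None,fx=2,fy=2))"
```

```text
time: 42.02
tool_pos: [461.4, -364.8, 202.8]
tcp_rot: [3.14, -0.0, 0.6]
ft_force: [0.0, 0.3, -1.0]
opening: 50.0
time: 42.28
tool_pos: [418.7, -394.5, 212.0]
tcp_rot: [3.139, -0.0, 0.597]
ft_force: [-0.1, 0.4, -1.1]
opening: 49.8
```

View pics/w27.png

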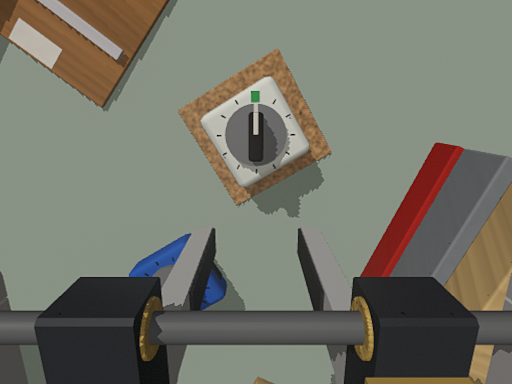

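View pics/top27.png

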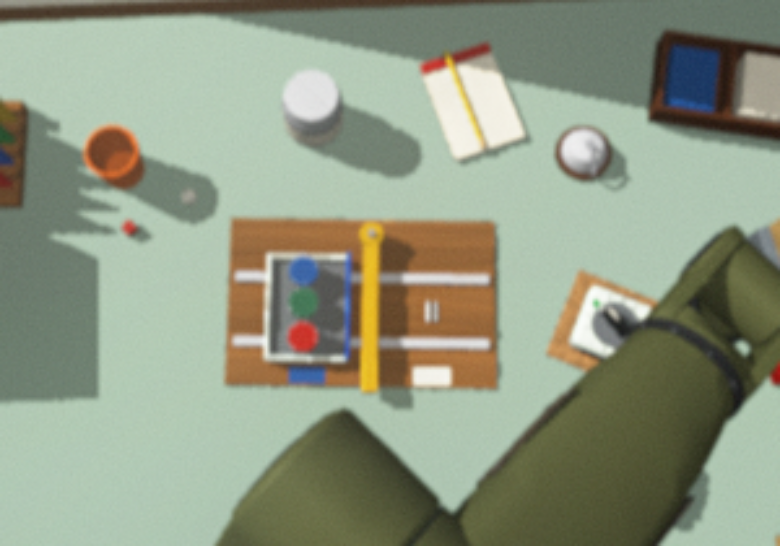

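View pics/side27.png

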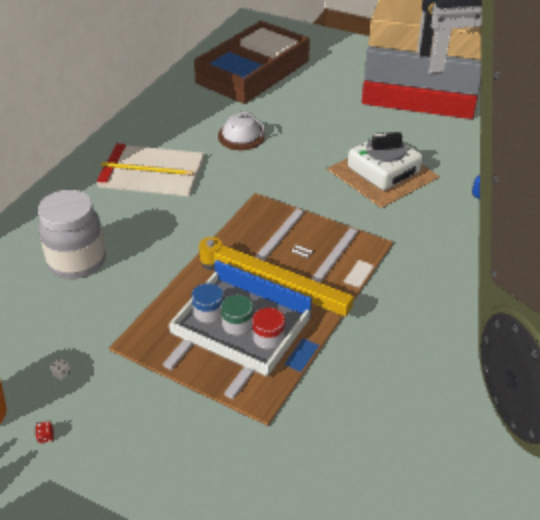

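```bash
python3 -c "
from h import *
print(status.get_obs()['ft_force'],status.get_obs()['time']); ticket.job_done()"
```

```text
[ 0.72764905  0.24143721 -0.48376109] 42.425
the job is handed in; nothing more can be done
```

The job is done and handed in at 42.4 s of the 210 s allowed; no verdict is reported back.

- **Tins:** Three tins were present (red, green and blue, no yellow). I stood all three on the tray floor at the loading station, within about 46 mm of its centre in x and 5 mm in y. The final top and side pictures show them still upright in the tray.
- **Tray:** I pushed it until the force dropped at the click. The tins moved about 169.5 mm with it, against 170 mm expected, which is within the 2 mm calibration error.
- **Stop bar:** I swung it until it pressed on its stop with about 28 N. The final pictures show it straight across the rail behind the tray.
- **Timer:** I gripped the knob, pressed down with about 14–15 N and turned it to the green mark. After release the pointer lines up with the mark, and the housing is still square and centred on the mat. The knob appeared to start about 0.1 rad past zero, so I set the final angle from the housing, not from the starting position.
- **Bystanders:** The dice cup, jar, bell and dice look unmoved in the final top and side pictures; I did not measure their positions again. The arm ended clear of everything, with no contact force.

No check failed. The only oddities were a few stray or low-confidence network detections: bits of the gripper, timer or stop bar reported as tins. The pictures contradicted them, so I ignored them.

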